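Load the dosing barrel into the jar-filling pump

TASK

Load the dosing barrel into the jar-filling pump. Lift the sprung red clamp bar by its fin, turn it aside and let it rest on the blue post; then lay the barrel from the white rack into the pump's cradle, nose gently pressed against the blue sprung outlet seal, whose position has to be found by touch. Finally turn the bar back square across the barrel and lower it onto it under control, without letting it snap down, let go, and leave the jars and the beaker where they stand.

Things in the scene. Friction and masses are not known exactly. Their poses are not given: they have to be found in the camera images.
- pump: White dosing pump fixed to the bench; x away from the robot, y to the robot's left at yaw 0. Housing 190 (x -75..115) x 330 (y -165..165) x 50 mm high; origin on the bench under the middle of the cradle. On its deck (z = 50): cradle, column with red clamp bar (x 65, y -50), blue park post, grey drive housing (y -163..-137, 95 mm high), seal block at the +y end.
- cradle: Two white V rests (90 degrees, 15 mm long in y, at y -62..-47 and 60..75, 47 mm wide at their mouths, tops about 88 mm above the bench) fixed on the pump, 107 mm of free space in y between them and nothing under the barrel there down to the deck. Origin and axes those of pump.
- cradle_axis (a point): Point on the axis that a seated barrel has (parallel to the pump's y), 95 mm above the bench, above the pump's origin; axes as the pump. A seated barrel's origin lies on this axis, 3 to 20 mm towards +y from this point depending on where the seal is found.
- clamp_lift (a joint): Lift of the clamp bar (m), 0 to 0.030, straight up. A spring pulls it down: about 6 N at 0, 8 N at 8 mm, 12 N at 22 mm, plus 2.5 N weight. 0 = lower stop (cradle empty); about 0.007 when it rests on a seated barrel; 0.022 when it rests on the park post; lift above 0.022 to pass onto or off the post.
- clamp_turn (a joint): Turn of the clamp bar about its vertical column (rad, -0.3 to 1.45), counter-clockwise from above. 0 = bar points to the pump's -x, square across the barrel; 1.25 = aside, pointing nearly to -y, centred over the park post. The post carries the bar from about 1.05 to 1.45. It turns almost freely (0.02 N m).
- clamp_bar: Red clamp bar, 96 x 18 mm, 14 mm thick with its black rubber underside; origin on the column axis 50 mm above the bench at lift 0, moving up with the lift and turning with the bar; the bar runs along its own -x, from +4 to -92 mm; underside 54 mm and top 68 mm above the origin.
- clamp_fin (a point): Grip point in the upright red fin on the bar, on the column axis, 142 mm above the bench at lift 0. The fin is 10 mm thick (across the bar), 40 mm long (along the bar), 36 mm tall above the bar's top; this point is 24 mm above the bar's top, 12 mm below the fin's. Pinch it across its thickness; axes as clamp_bar (x along the bar, pinch along y).
- clamp_pad (a point): Middle of the rubber underside of the bar, 65 mm from the column axis; comes down on the barrel's top.
- park_post: Blue upright post, 18 mm in diameter, fixed on the pump at pump x = 46, y = -107, its top 126 mm above the bench; the turned-aside bar rests on it. Origin and axes those of pump.
- seal_block: Aluminium block fixed at the pump's +y end, 60 (x) x 32 (y) x 75 mm, top 125 mm above the bench; origin at the foot of its face towards the cradle (pump y = 123, z = 50). It carries the blue seal pad, see seal_port.
- rack: White rest fixed on the bench, base 70 (x) x 190 (y) x 12 mm, with two V rests 15 mm long at y = +-60 mm that hold the barrel along the rack's y, axis 55 mm above the bench; origin under its centre.
- barrel: Loose dosing barrel with orange filling, about 0.24 to 0.39 kg, smooth cylinder 34 mm in diameter from y = -90 to +75 mm, black flange 44 mm in diameter at y = -95 to -90 (tail), steel nose cone from +75 to +100 mm ending 12 mm in diameter. Origin on its axis near the centre of mass; +y is the nose. Friction holds it in the cradle against a lightly pressed seal.
- barrel_nose (a point): Centre of the barrel's nose tip, 100 mm along the barrel's +y.
- jar_a: Amber jar, 60 mm in diameter, 85 mm high, steel cap; bystander. Origin under its centre.
- jar_b: Amber jar like jar_a; bystander.
- beaker: Open glass beaker, 70 mm in diameter, 90 mm high; bystander. Origin under its centre.
- seal_port (a point): Where the cradle axis meets the seal block's face. Towards the cradle, the blue seal pad (disc, diameter 30) sticks out 8 to 20 mm from it: set by a screw, different every time, not measured. The pad is sprung along y: it gives from 0.8 N, 1.5 N per mm, for 5 mm (8.3 N), then is hard. Press the nose on it with 3 to 7 N; over 15 N damages it.
There are look-alikes about, which are no part of the job. There is more than one size of the barrel; the one meant has the size given above.

How it is judged:
By the outcome, as a careful person would: the job done as asked, in the order asked, and still so for the second after the job is handed in, with the robot touching nothing.
It also fails if it takes over 69 s, if anything falls off the work surface, if the arm or the gripper's body presses on something with over 40 N, if the wrist force passes 120 N, or if a joint passes its speed limit or range.

ROBOT

A 7-joint arm with a two-finger parallel gripper is mounted at the origin on the work surface. World frame = base frame: x ahead of the robot, y to its left, z up, the work surface at z = 0. Lengths are in m, angles in rad, forces in N, time in s.
With the tool pointing down it reaches from about 0.4 to 0.85 m from the base axis. Payload 4.5 kg.
Tool frame: the origin (TCP) lies on the centre line of the jaws, within the pads' length; the fingertips stand 17 mm ahead of it and the grasp point (between the pads) lies 2 mm behind it (r.tip_reach is the distance from the TCP to the fingertips, in m); z points along the fingers, y is the line along which they close (so a half turn about z gives the same grasp; the last joint's range is limited). The gripper opens to 88 mm and grips with 3 to 60 N. Pads are 18 mm wide; open, the fingers measure 123 mm over their backs; the gripper's body (75 mm by 187 mm) begins 45 mm behind the grasp point.
Start: joints at [-1.188, 0.689, -0.195, 1.565, 0.157, 0.902, -0.215], TCP at [0.214, 0.587, 0.256] pointing down, gripper open.
Joint ranges: [-3.01, 3.01], [-0.46, 2.08], [-1.47, 1.51], [0.13, 2.56], [-1, 4.14], [0.04, 2.09], [-2.66, 2.66]. Speed limits (rad/s): [2.57, 2.57, 3.14, 3.14, 3.14, 3.14, 3.14].

INTERFACE

Orientations are given as a unit quaternion [x, y, z, w].
In Python, from plant import r gives the robot as it stands.
- The arm moves only by the tool step_arm, never from a script. Its argument "steps" is a list of rows, each a list of 7 numbers: the shift along the tool's x, y, z in cm, then the turn, a rotation vector about the tool's x, y, z in degrees, then the gripper's target within -1 to 1 (shut at 1, half-way at 0, fully open at -1). A call has 1 to 8 rows; each row shifts and turns the commanded pose from where the row before left it, along the tool's axes as they then stand; what a row does not reach is not made up. A row lasts 1/8 s, in which the tool goes at most 62.5 mm and 10.7 degrees, less where a joint would pass 70% of its speed; a pose out of reach is approached as far as the arm can. A call with a gripper value outside its range is refused whole. The fingers move at their own pace and stop on an object; "force" is the grip in N (left out, the last holds). Time passes only in rows, so rows that do not move let the fingers close. It gives the time, the measured TCP pose, the force, the opening and the grip force at its end, in the units of the state.
- r.get_state(): the state, without advancing time (a new reading comes with each control period).
- r.snapshot(name): name is "side" or "top"; returns a dict with "pixels" (480x640x3 uint8, red, green, blue), "fx", "fy", "cx", "cy" (pixels), "cam_to_world" (4x4, takes a point from camera to world coordinates). Camera axes: x right, y down, z forward; pixel columns grow to the right and rows downward; lengths in m; the calibration is good to about 2 mm. A picture is of the moment at which its call begins. There is no depth.
- r.finish_job(): hands the job in; it is judged then, once.
The state is a dict: "clock": time; "q": joint angles; "qd": joint speeds; "joint_torque": joint torques, N m; "tool_pos": TCP position; "eef_rot": TCP orientation; "contact_force": force on the tool from outside, world axes, zero at the start; "moment": the same for the moment, N m; "opening": opening from 0.0 (shut) to 1.0 (fully open); "finger_force": force on a finger pad.
Only numpy, scipy, OpenCV 4.12 (cv2) and the standard library are available. Lean on these libraries where they do the work, as an engineer would, in place of code of your own. Each camera call takes 0.05 s, during which the arm holds its last target. There are 200 camera calls.

## Working session

There is one attempt and no reset: what is moved stays moved. The work goes in short steps, Python scripts to look and compute and a tool call to move; the robot and the scene stay as the last step left them, time stands still between calls to the robot, and variables do not carry over. Pictures are saved under pics/ and viewed, at most 14 in all, crops included, and the job is handed in when it is done.

Besides the shell and the picture viewer there is one more tool, called after "Emit:" as name([rows], argument=value, ...), one row to a line, values as JSON. step_arm: Moves the arm, as the interface text tells. Its arguments: {"type":"object","properties":{"steps":{"type":"array","items":{"type":"array","items":{"type":"number"}}},"force":{"type":"number"}},"required":["steps"]}

```bash
mkdir -p pics; ls; python3 - <<'E'
from plant import r
import cv2,numpy as np
for n in ("side","top"):
    s=r.snapshot(n); cv2.imwrite(f"pics/{n}0.png",s["pixels"][:,:,::-1])
    np.savez(f"{n}0.npz",**s)
    print(n,s["fx"],s["cx"],s["cy"],np.round(s["cam_to_world"],3).tolist())
s=r.get_state();print(s["clock"],s["tool_pos"],s["eef_rot"],s["opening"],r.tip_reach)
E
```

```text
pics
side 487.15582160596574 326.0671879683737 252.28302927958072 [[0.853, -0.253, 0.456, 0.043], [-0.522, -0.452, 0.723, -0.729], [0.023, -0.855, -0.518, 0.651], [0.0, 0.0, 0.0, 1.0]]
top 578.8459109353197 309.80018220716903 249.89711195101444 [[0.026, -0.985, 0.171, 0.341], [-1.0, -0.028, -0.009, 0.025], [0.014, -0.171, -0.985, 1.127], [0.0, 0.0, 0.0, 1.0]]
0.1 [0.21343502 0.58685631 0.25499042] [ 1.73443749e-01  9.84843426e-01 -8.27977446e-04 -8.52628757e-05] 1.0000367528751073 0.017
```

View pics/top0.png

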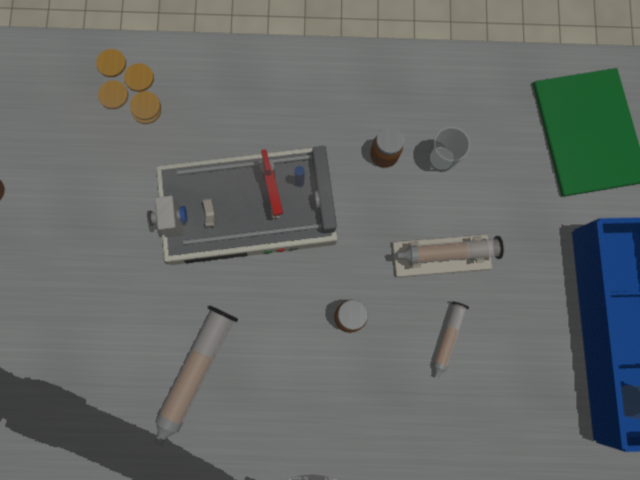

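View pics/side0.png

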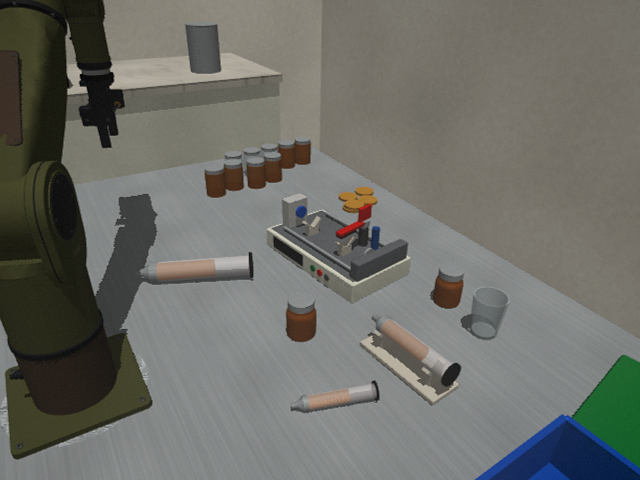

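The top view shows three barrel-like things: one on the white rack at (447,250), a large loose one at (197,370) and a small loose one at (450,338). The description points to the one on the rack. The pump is at (247,204), with its red bar from (265,155) to (275,215), the blue post at (299,176) and the blue seal at (183,214). The side view confirms the rack barrel at (418,348), nose to the upper left.

```bash
cat > h.py <<'E'
import numpy as np,cv2
def ray(s,u,v):
    T=np.array(s["cam_to_world"]);d=T[:3,:3]@np.array([(u-s["cx"])/s["fx"],(v-s["cy"])/s["fy"],1]);return T[:3,3],d/np.linalg.norm(d)
def onz(s,p,z):
    o,d=ray(s,*p);return o+d*(z-o[2])/d[2]
def tri(s1,p1,s2,p2):
    o,d=ray(s1,*p1);a,b=ray(s2,*p2)
    k=np.linalg.lstsq(np.stack([d,-b],1),a-o,rcond=None)[0];x,y=o+k[0]*d,a+k[1]*b
    return (x+y)/2,np.linalg.norm(x-y)
def proj(s,P):
    T=np.linalg.inv(np.array(s["cam_to_world"]));c=T[:3,:3]@np.array(P)+T[:3,3];return np.array([s["fx"]*c[0]/c[2]+s["cx"],s["fy"]*c[1]/c[2]+s["cy"]])
E
python3 - <<'E'
import numpy as np,cv2
from h import *
t=np.load("top0.npz");s=np.load("side0.npz")
im=t["pixels"][:,:,::-1]
a=cv2.resize(im[140:270,145:345],(800,520),interpolation=cv2.INTER_CUBIC)
cv2.imwrite("pics/pump.png",a)
b=cv2.resize(im[220:290,380:515],(800,415),interpolation=cv2.INTER_CUBIC)
cv2.imwrite("pics/rack.png",b)
c=cv2.resize(s["pixels"][180:300,255:415,::-1],(800,600),interpolation=cv2.INTER_CUBIC)
cv2.imwrite("pics/spump.png",c)
E
```

```text
(no output)
```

View pics/pump.png

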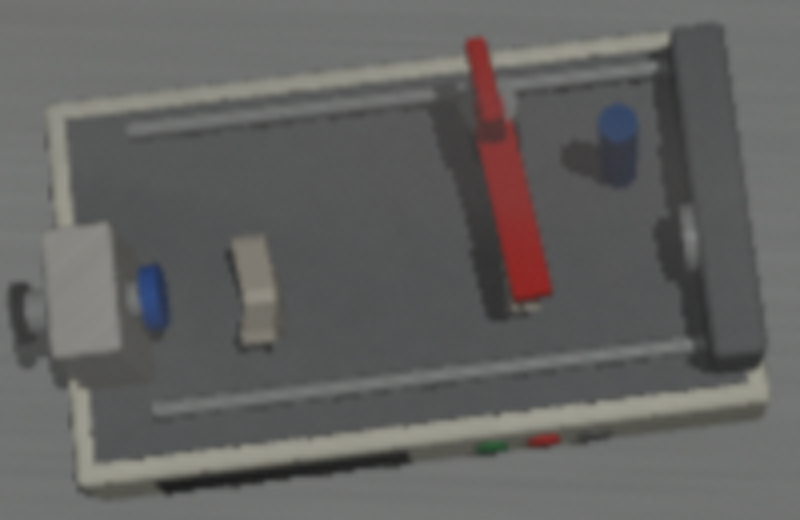

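View pics/rack.png

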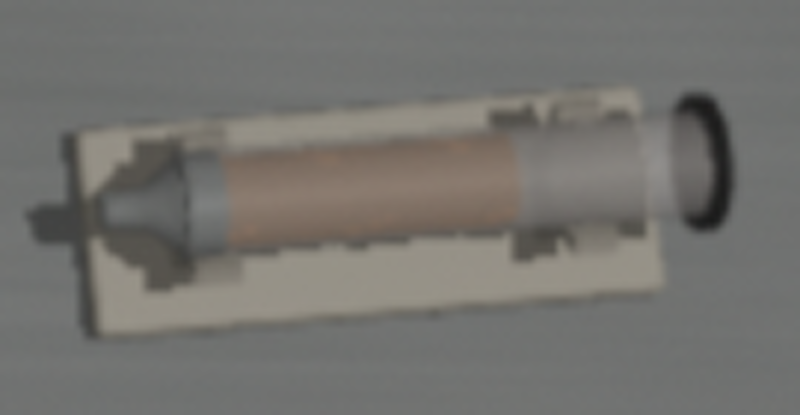

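View pics/spump.png

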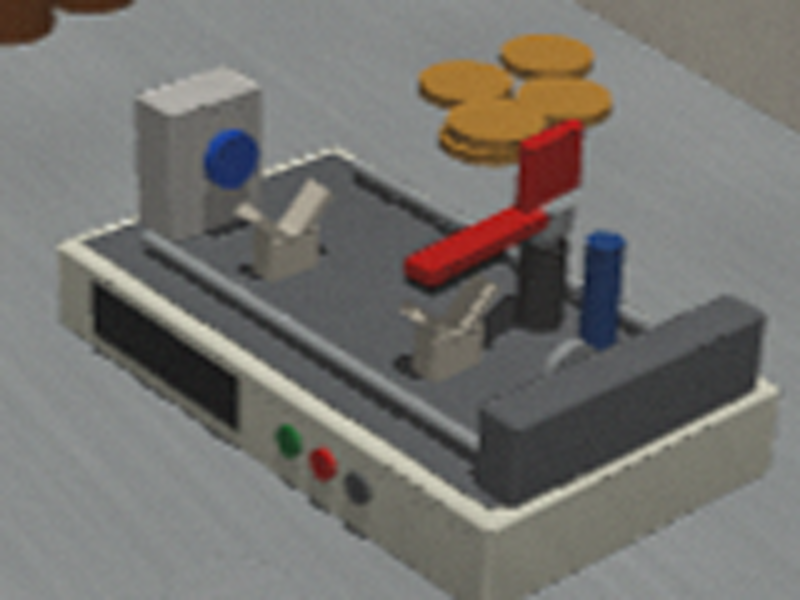

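The crops confirm the choice: the rack barrel is 195 mm long on a 190 mm base, while the others are clearly larger and smaller. The pump crop shows its rim corners, post top, bar and seal block clearly, so I'll fit its pose to those points.

```bash
cat > fit.py <<'E'
import numpy as np
from scipy.optimize import least_squares
from h import *
t=dict(np.load("top0.npz"));s=dict(np.load("side0.npz"))
P=[((115,165,50),(50,107)),((-75,165,50),(82,482)),((-75,-165,50),(766,395)),((46,-107,126),(618,120)),((-27,-41,118),(512,299)),((-27,-59,118),(551,291)),
((30,123,125),(108,224)),((-30,123,125),(122,345)),((85,-50,154),(476,39))]
S=[((115,165,50),(335,150)),((-75,165,50),(60,245)),((-75,-165,50),(487,527)),((115,-165,50),(775,385)),((46,-107,126),(605,240)),((-30,123,125),(170,115)),((-30,155,125),(137,97)),((30,155,125),(222,68)),((30,123,125),(262,88)),((85,-50,154),(582,122)),((45,-50,154),(520,137))]
obs=[(t,a,np.array(b)/4+[145,140]) for a,b in P]+[(s,a,np.array(b)/5+[255,180]) for a,b in S]
def w(p,a):
    c,q=np.cos(p[2]),np.sin(p[2]);a=np.array(a)/1000;return np.array([p[0]+c*a[0]-q*a[1],p[1]+q*a[0]+c*a[1],a[2]])
def solve(obs,x0):
    f=lambda p:np.concatenate([proj(v,w(p,a))-b for v,a,b in obs])
    r=least_squares(f,x0,loss="soft_l1");return r.x,np.round(f(r.x).reshape(-1,2),1)
for o in (obs,obs[:9],obs[9:]):
    x,e=solve(o,[.45,.1,0.]);print("pump",np.round(x,4));print(e.tolist())
k=800/135
R=[((35,95,12),(78,130)),((35,-95,12),(640,88)),((-35,-95,12),(663,290)),((-35,95,12),(97,337))]
ro=[(t,a,np.array(b)/k+[380,220]) for a,b in R]
x,e=solve(ro,[.35,-.2,0.]);print("rack",np.round(x,4),e.tolist())
n=onz(t,np.array([98,208])/k+[380,220],.055);f=onz(t,np.array([706,161])/k+[380,220],.055)
print("nose",n,"flange",f,np.linalg.norm(n-f),"yaw",np.arctan2(-(n-f)[0],(n-f)[1]))
print("cyl ends",[onz(t,np.array(p)/k+[380,220],.055) for p in((190,200),(520,185))])
E
python3 fit.py
```

```text
pump [0.5978 0.1359 0.1606]
[[-2.1, -1.2], [-1.1, 1.5], [1.9, 0.6], [0.1, -0.0], [-4.6, 0.1], [-4.4, 0.9], [0.8, -1.2], [0.5, 1.2], [0.6, -1.8], [-0.2, -1.3], [-1.6, -0.2], [1.1, 1.2], [2.0, 0.4], [0.4, 0.5], [-0.2, 0.3], [-1.2, -0.4], [0.5, -0.6], [0.2, -0.6], [0.1, -0.2], [0.4, 1.4]]
pump [0.5979 0.1353 0.1642]
[[-2.0, -0.9], [-0.6, 1.7], [2.4, 0.2], [0.4, -0.3], [-4.2, 0.0], [-4.0, 0.7], [1.1, -1.0], [0.9, 1.4], [0.7, -1.9]]
pump [0.5979 0.1372 0.155 ]
[[-0.1, -1.5], [-1.6, -0.6], [0.4, 0.9], [1.6, 0.4], [-0.0, 0.4], [-0.3, -0.0], [-1.2, -0.8], [0.5, -0.9], [0.2, -0.8], [-0.1, -0.3], [0.1, 1.2]]
rack [ 0.5311 -0.2457  0.1061] [[-0.7, -0.2], [0.0, -0.4], [0.9, 0.5], [-0.2, 0.1]]
nose [ 0.52207691 -0.14855645  0.055     ] flange [ 0.54284549 -0.34289846  0.055     ] 0.1954485973626534 yaw 0.10646210651709656
cyl ends [array([ 0.52549264, -0.17784172,  0.055     ]), array([ 0.53335701, -0.28317744,  0.055     ])]
```

```bash
cat >> fit.py <<'E'
print("---- inset")
ob=[(v,a,b) for v,a,b in obs if a[2]!=118]
def fi(p,sel=ob):
    out=[]
    for v,a,b in sel:
        if a[2]==50: a=(a[0]-np.sign(a[0])*p[3],a[1]-np.sign(a[1])*p[3],50)
        out.append(proj(v,w(p,a))-b)
    return np.concatenate(out)
for sel in (ob,[o for o in ob if o[0] is t],[o for o in ob if o[0] is s]):
    r_=least_squares(fi,[.6,.136,.16,2],loss="soft_l1",args=(sel,));print(np.round(r_.x,4),np.round(r_.fun.reshape(-1,2),1).tolist())
x=r_=least_squares(fi,[.6,.136,.16,2],loss="soft_l1").x
m=onz(t,np.array([531.5,295])/4+[145,140],.118);m2=onz(t,np.array([476,39])/4+[145,140],.154)
c=w(x,(65,-50,118))
for q in (m,m2):
    d=(q-c)[:2];print("bar dir",np.arctan2(d[1],d[0]),np.linalg.norm(d))
print("bar line",np.arctan2(*(m2-m)[1::-1]))
print("col",c,"post",w(x,(46,-107,126)))
E
python3 fit.py | sed -n '/inset/,$p'
```

```text
---- inset
[0.5972 0.1363 0.1567 3.0134] [[-0.5, 0.0], [-0.1, -0.3], [-0.2, -0.1], [0.0, 0.5], [0.5, -1.2], [0.1, 1.3], [0.5, -1.4], [-0.4, -0.6], [-0.1, -0.3], [0.5, 0.1], [-0.2, 0.5], [-0.0, 0.6], [-0.4, 0.2], [-1.4, -0.5], [0.4, -0.7], [0.0, -0.6], [-0.2, -0.1], [0.0, 1.4]]
[0.5968 0.1365 0.1572 3.0374] [[-0.5, 0.2], [-0.1, -0.1], [-0.3, -0.0], [-0.1, 0.6], [0.5, -1.0], [0.0, 1.5], [0.4, -1.2]]
[0.5974 0.1362 0.156  3.1098] [[-0.2, -0.6], [0.1, -0.3], [0.6, 0.0], [-0.2, 0.5], [0.1, 0.6], [-0.3, 0.2], [-1.2, -0.6], [0.5, -0.7], [0.2, -0.6], [-0.0, -0.1], [0.1, 1.4]]
bar dir -2.889791333439302 0.09177100711519058
bar dir 0.22099774435248012 0.017634933571249584
bar line 0.2468365972209558
col [0.66915805 0.09710047 0.118     ] post [0.6592865  0.03783367 0.126     ]
```

Pump: (0.597, 0.136), yaw 0.157. The bar is turned about 0.09 rad, and the column is at (0.669, 0.097). Barrel origin: about (0.5325, -0.249), yaw 0.106. First I go above the fin, using the half-turn grasp for joint range.

```bash
cat >> h.py <<'E'
from scipy.spatial.transform import Rotation as Ro
PX,PY,PW=.5972,.1363,.157
def pw(x,y):  # pump mm -> world m
    c,q=np.cos(PW),np.sin(PW);return PX+(c*x-q*y)/1000,PY+(q*x+c*y)/1000
def wp(x,y):
    c,q=np.cos(PW),np.sin(PW);x-=PX;y-=PY;return 1000*(c*x+q*y),1000*(-q*x+c*y)
def down(yang):
    y=np.array([np.cos(yang),np.sin(yang),0]);z=np.array([0,0,-1.]);return Ro.from_matrix(np.stack([np.cross(y,z),y,z],1))
def go(pos,yang):
    from plant import r
    st=r.get_state();R=Ro.from_quat(st["eef_rot"])
    d=R.inv().apply(np.array(pos)-st["tool_pos"])*100
    a=(R.inv()*down(yang)).as_rotvec(degrees=True)
    print("t",round(st["clock"],2),"pos",np.round(st["tool_pos"],4),"F",np.round(st["contact_force"],1),"open",round(st["opening"],3),"ff",np.round(st["finger_force"],1),"q",np.round(st["q"],2))
    print("shift cm",np.round(d,2),"turn deg",np.round(a,2))
E
python3 -c "
from h import *
go((*pw(65,-50),.2),.2485-np.pi/2)"
```

```text
t 0.1 pos [0.2134 0.5869 0.255 ] F [-0.6  0.3 -0.1] open 1.0 ff 0.0 q [-1.19  0.69 -0.19  1.57  0.16  0.9  -0.22]
shift cm [-59.57 -30.45   5.56] turn deg [-3.0000e-02  1.2000e-01  1.4579e+02]
```

Emit:
step_arm([
  [-5,-2.5,0.3,0,0,0,-0.3],
  [-5,-2.5,0.3,0,0,0,-0.3],
  [-5,-2.5,0.3,0,0,0,-0.3],
  [-5,-2.5,0.3,0,0,0,-0.3],
  [-5,-2.5,0.3,0,0,0,-0.3],
  [-5,-2.5,0.3,0,0,0,-0.3],
  [-5,-2.5,0.3,0,0,0,-0.3],
  [-5,-2.5,0.3,0,0,0,-0.3],
])

```text
clock: 1.1
tool_pos: [0.5221, 0.2612, 0.2313]
eef_rot: [0.173, 0.985, -0.0, -0.0]
contact_force: [1.3, 0.7, 0.6]
opening: 0.649
finger_force: 0.0
```

Emit:
step_arm([
  [-5,-2.5,0.3,0,0,0,-0.3],
  [-5,-2.5,0.3,0,0,0,-0.3],
  [-5,-2.5,0.3,0,0,0,-0.3],
  [-5,-2.5,0.3,0,0,0,-0.3],
  [0,0,0,0,0,9,-0.3],
  [0,0,0,0,0,9,-0.3],
  [0,0,0,0,0,9,-0.3],
  [0,0,0,0,0,9,-0.3],
])

```text
clock: 2.1
tool_pos: [0.6745, 0.1003, 0.2191]
eef_rot: [0.472, 0.882, -0.0, -0.001]
contact_force: [-0.4, -0.1, 0.6]
opening: 0.647
finger_force: 0.0
```

Emit:
step_arm([
  [0,0,0,0,0,9,-0.3],
  [0,0,0,0,0,9,-0.3],
  [0,0,0,0,0,9,-0.3],
  [0,0,0,0,0,9,-0.3],
  [0,0,0,0,0,9,-0.3],
  [0,0,0,0,0,9,-0.3],
  [0,0,0,0,0,9,-0.3],
  [0,0,0,0,0,9,-0.3],
])

```text
clock: 3.1
tool_pos: [0.6745, 0.1005, 0.2191]
eef_rot: [0.9, 0.436, -0.001, -0.0]
contact_force: [0.5, 0.0, -0.3]
opening: 0.652
finger_force: 0.0
```

Emit:
step_arm([
  [0,0,0,0,0,9,-0.3],
  [0,0,0,0,0,9,-0.3],
  [0,0,0,0,0,9,-0.3],
  [0,0,0,0,0,9,-0.3],
  [0,0,0,0,0,0,-0.3],
])

```text
clock: 3.72
tool_pos: [0.6745, 0.1006, 0.2191]
eef_rot: [0.99, 0.14, -0.001, 0.0]
contact_force: [0.6, -0.4, 0.5]
opening: 0.653
finger_force: 0.0
```

```bash
python3 -c "
from h import *
go((*pw(65,-50),.142),.2485-np.pi/2)"
```

```text
t 3.73 pos [0.6745 0.1006 0.2191] F [ 0.6 -0.4  0.5] open 0.653 ff 0.0 q [-0.43  0.85  0.44  1.43 -0.4   0.95 -1.17]
shift cm [-0.6   0.19  7.71] turn deg [0.01 0.07 1.89]
```

Emit:
step_arm([
  [-0.6,0.2,0,0,0,1.9,-0.3],
  [0,0,2.5,0,0,0,-0.3],
  [0,0,2.5,0,0,0,-0.3],
  [0,0,1.5,0,0,0,-0.3],
  [0,0,1.2,0,0,0,-0.3],
  [0,0,0,0,0,0,-0.3],
])

```text
clock: 4.47
tool_pos: [0.6693, 0.0968, 0.1421]
eef_rot: [0.992, 0.123, -0.001, -0.0]
contact_force: [-0.1, -0.8, -0.9]
opening: 0.65
finger_force: 0.0
```

```bash
python3 - <<'E'
from h import *
from plant import r
go((*pw(65,-50),.142),.2485-np.pi/2)
a=r.snapshot("side")["pixels"][180:290,290:410,::-1];b=r.snapshot("top")["pixels"][120:230,220:340,::-1]
cv2.imwrite("pics/fin.png",np.hstack([cv2.resize(x,(400,366),interpolation=3) for x in(a,b)]))
E
```

```text
t 4.47 pos [0.6693 0.0968 0.1421] F [-0.1 -0.8 -0.9] open 0.65 ff 0.0 q [-0.41  0.93  0.4   1.51 -0.45  0.8  -1.16]
shift cm [-0.   -0.03  0.01] turn deg [-0.02  0.07 -0.12]
```

View pics/fin.png

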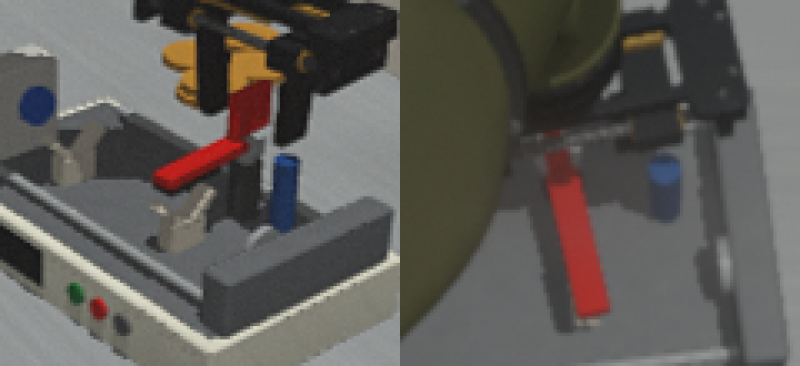

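The fin at (250,115) in the left half stands between the two fingers. Closing.

Emit:
step_arm([
  [0,0,0,0,0,0,1],
  [0,0,0,0,0,0,1],
  [0,0,0,0,0,0,1],
  [0,0,0,0,0,0,1],
  [0,0,0,0,0,0,1],
  [0,0,0,0,0,0,1],
], force=45)

```text
clock: 5.32
tool_pos: [0.6693, 0.0989, 0.1428]
eef_rot: [0.992, 0.124, -0.0, -0.001]
contact_force: [-1.9, 3.9, 3.2]
opening: 0.106
finger_force: 45.0
```

Emit:
step_arm([
  [0,0,-0.5,0,0,0,1],
  [0,0,-0.5,0,0,0,1],
  [0,0,-0.5,0,0,0,1],
  [0,0,-0.5,0,0,0,1],
  [0,0,-0.4,0,0,0,1],
  [0,0,-0.2,0,0,0,1],
  [0,0,0,0,0,0,1],
])

```text
clock: 6.2
tool_pos: [0.669, 0.0989, 0.1662]
eef_rot: [0.992, 0.124, -0.001, -0.001]
contact_force: [2.6, 4.7, -14.1]
opening: 0.11
finger_force: 45.0
```

Emit:
step_arm([
  [0,-0.2,-0.2,0,0,0,1],
  [0,0,-0.1,0,0,0,1],
  [0,0,0,0,0,-5.5,1],
  [0,0,0,0,0,-5.5,1],
  [0,0,0,0,0,-5.5,1],
  [0,0,0,0,0,-5.5,1],
  [0,0,0,0,0,-5.5,1],
  [0,0,0,0,0,-5.5,1],
])

```text
clock: 7.2
tool_pos: [0.6692, 0.0985, 0.1705]
eef_rot: [0.916, 0.401, -0.0, 0.0]
contact_force: [4.4, 3.1, -15.8]
opening: 0.108
finger_force: 45.0
```

Emit:
step_arm([
  [0,0,0,0,0,-5.5,1],
  [0,0,0,0,0,-5.5,1],
  [0,0,0,0,0,-5.5,1],
  [0,0,0,0,0,-5.5,1],
  [0,0,0,0,0,-5.5,1],
  [0,0,0,0,0,-5.5,1],
  [0,0,0,0,0,0,1],
])

```text
clock: 8.07
tool_pos: [0.6698, 0.0982, 0.1707]
eef_rot: [0.765, 0.644, 0.0, 0.001]
contact_force: [5.5, 2.9, -14.6]
opening: 0.108
finger_force: 45.0
```

```bash
python3 - <<'E'
from h import *
from plant import r
go((*pw(65,-50),.164),.157+1.25-np.pi/2)
a=r.snapshot("side")["pixels"][170:290,280:410,::-1];b=r.snapshot("top")["pixels"][120:240,220:350,::-1]
cv2.imwrite("pics/park.png",np.hstack([cv2.resize(x,(400,370),interpolation=3) for x in(a,b)]))
E
```

```text
t 8.07 pos [0.6698 0.0982 0.1707] F [  5.5   2.9 -14.6] open 0.108 ff 45.0 q [-0.26  0.86  0.1   1.48 -0.1   0.81 -0.3 ]
shift cm [-0.12 -0.04  0.67] turn deg [ 0.06  0.02 -0.48]
```

View pics/park.png

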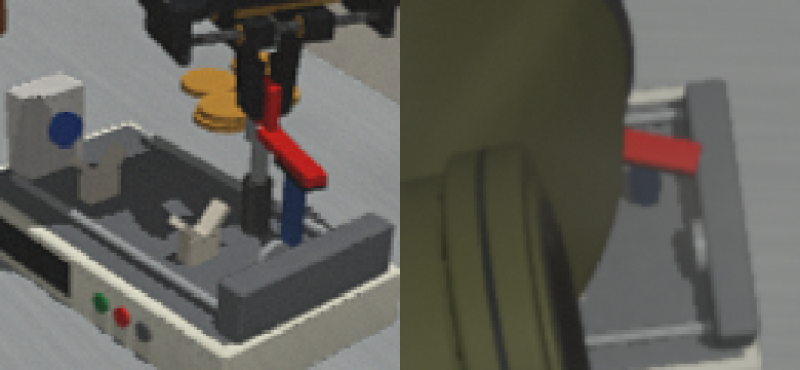

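The red bar is over the blue post (290,190 in the left half). Lowering it gently onto the post.

Emit:
step_arm([
  [0,0,0.2,0,0,0,1],
  [0,0,0.2,0,0,0,1],
  [0,0,0.1,0,0,0,1],
  [0,0,0.1,0,0,0,1],
  [0,0,0.1,0,0,0,1],
  [0,0,0.1,0,0,0,1],
  [0,0,0,0,0,0,1],
])

```text
clock: 9.05
tool_pos: [0.67, 0.0985, 0.1647]
eef_rot: [0.765, 0.643, 0.001, 0.001]
contact_force: [2.8, 3.2, -1.7]
opening: 0.11
finger_force: 45.0
```

Emit:
step_arm([
  [0,0,0,0,0,0,-0.2],
  [0,0,0,0,0,0,-0.2],
  [0,0,0,0,0,0,-0.2],
  [0,0,0,0,0,0,-0.2],
  [0,0,-2,0,0,0,-0.2],
  [0,0,-3,0,0,0,-0.2],
  [0,0,-2,0,0,0,-0.2],
  [0,0,0,0,0,0,-0.2],
])

```text
clock: 10.05
tool_pos: [0.6703, 0.0988, 0.2354]
eef_rot: [0.765, 0.644, 0.002, 0.001]
contact_force: [0.5, -1.2, -0.2]
opening: 0.6
finger_force: 0.0
```

```bash
python3 - <<'E'
from h import *
go((.5309,-.2341,.16),.106)
E
```

```text
t 10.05 pos [0.6703 0.0988 0.2354] F [ 0.5 -1.2 -0.2] open 0.6 ff 0.0 q [-0.27  0.78  0.11  1.42 -0.1   0.94 -0.31]
shift cm [-35.19  -8.04   7.47] turn deg [  0.2   -0.04 -15.96]
```

Emit:
step_arm([
  [-4.4,-1,0,0,0,0,-0.2],
  [-4.4,-1,0,0,0,0,-0.2],
  [-4.4,-1,0.6,0,0,0,-0.2],
  [-4.4,-1,0.9,0,0,0,-0.2],
  [-4.4,-1,1.5,0,0,0,-0.2],
  [-4.4,-1,1.5,0,0,0,-0.2],
  [-4.4,-1,1.5,0,0,0,-0.2],
  [-4.4,-1,1.5,0,0,0,-0.2],
])

```text
clock: 11.05
tool_pos: [0.5287, -0.2352, 0.1571]
eef_rot: [0.765, 0.644, -0.0, -0.001]
contact_force: [0.5, -1.4, 0.2]
opening: 0.6
finger_force: 0.0
```

Emit:
step_arm([
  [0,0,0,0,0,-8,-0.2],
  [0,0,0,0,0,-8,-0.2],
  [0,0,0,0,0,0,-0.2],
])

```text
clock: 11.42
tool_pos: [0.5292, -0.2341, 0.1577]
eef_rot: [0.669, 0.743, -0.0, -0.001]
contact_force: [0.3, 0.6, 0.8]
opening: 0.598
finger_force: 0.0
```

```bash
python3 - <<'E'
from h import *
from plant import r
go((.5309,-.2341,.056),.106)
a=r.snapshot("side")["pixels"][140:400,255:475,::-1];b=r.snapshot("top")["pixels"][130:290,230:510,::-1]
cv2.imwrite("pics/b1.png",np.hstack([cv2.resize(a,(355,420),interpolation=3),cv2.resize(b,(445,420),interpolation=3)]))
E
```

```text
t 11.43 pos [ 0.5292 -0.2341  0.1577] F [0.3 0.6 0.8] open 0.598 ff 0.0 q [ 0.36  0.76 -0.05  1.8   0.06  0.59  0.39]
shift cm [-0.03  0.18 10.17] turn deg [-0.08 -0.08 -0.05]
```

View pics/b1.png

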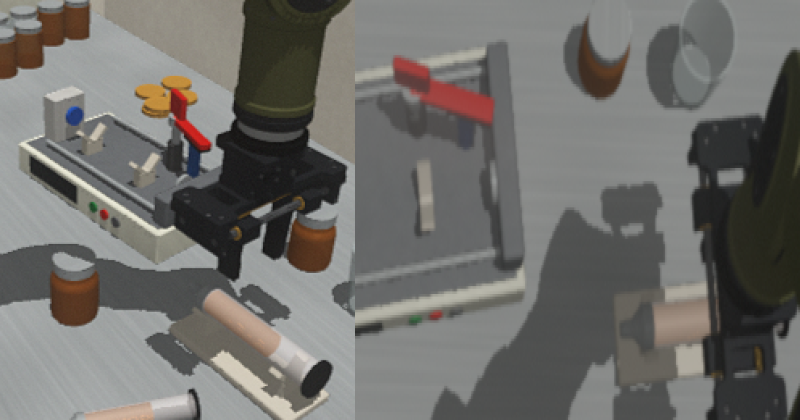

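The bar rests parked on the post, and the fingers straddle the orange barrel on the rack. Descending and gripping.

Emit:
step_arm([
  [0,0.2,1.5,0,0,0,-0.2],
  [0,0,2.5,0,0,0,-0.2],
  [0,0,2.5,0,0,0,-0.2],
  [0,0,2,0,0,0,-0.2],
  [0,0,1,0,0,0,-0.2],
  [0,0,0.6,0,0,0,-0.2],
  [0,0,0,0,0,0,-0.2],
])

```text
clock: 12.4
tool_pos: [0.532, -0.234, 0.0576]
eef_rot: [0.668, 0.744, -0.0, -0.0]
contact_force: [0.0, -0.0, -0.2]
opening: 0.596
finger_force: 0.0
```

Emit:
step_arm([
  [0,0,0,0,0,0,1],
  [0,0,0,0,0,0,1],
  [0,0,0,0,0,0,1],
  [0,0,0,0,0,0,1],
  [0,0,0,0,0,0,1],
], force=15)

```text
clock: 13.02
tool_pos: [0.5321, -0.2342, 0.0582]
eef_rot: [0.668, 0.744, 0.0, 0.0]
contact_force: [-1.9, 0.0, 5.7]
opening: 0.38
finger_force: 15.0
```

Emit:
step_arm([
  [0,0,0,0,0,0,1],
  [0,0,0,0,0,0,1],
], force=50)

```text
clock: 13.28
tool_pos: [0.5321, -0.2342, 0.0582]
eef_rot: [0.668, 0.744, 0.0, 0.0]
contact_force: [-1.8, -0.8, 5.5]
opening: 0.377
finger_force: 49.9
```

Emit:
step_arm([
  [0,0,-0.5,0,0,0,1],
  [0,0,-1.5,0,0,0,1],
  [0,0,-3,0,0,0,1],
  [0,0,-3.5,0,0,0,1],
  [0,0,-3.5,0,0,0,1],
  [0,0,-2.5,0,0,0,1],
  [0,0,-1,0,0,0,1],
  [0,0,0,0,0,0,1],
])

```text
clock: 14.28
tool_pos: [0.532, -0.234, 0.213]
eef_rot: [0.668, 0.744, 0.0, 0.0]
contact_force: [0.0, 0.0, -3.1]
opening: 0.37
finger_force: 49.9
```

```bash
sed -i 's/^PX,PY,PW=.*/PX,PY,PW=.598,.1377,.157/' h.py; python3 - <<'E'
from h import *
from plant import r
go((*pw(0,12),.21),.157)
t=r.snapshot("side");p=t["pixels"];cv2.imwrite("pics/b2.png",cv2.resize(p[130:400,250:520,::-1],(600,600),interpolation=3))
st=r.get_state();print(st["moment"])
E
```

```text
t 14.28 pos [ 0.532 -0.234  0.213] F [ 0.   0.  -3.1] open 0.37 ff 49.9 q [ 0.36  0.68 -0.05  1.75  0.05  0.71  0.4 ]
shift cm [37.45 10.47  0.3 ] turn deg [ 0.03  0.01 -2.88]
[-0.01406485  0.06334405  0.0098138 ]
```

View pics/b2.png

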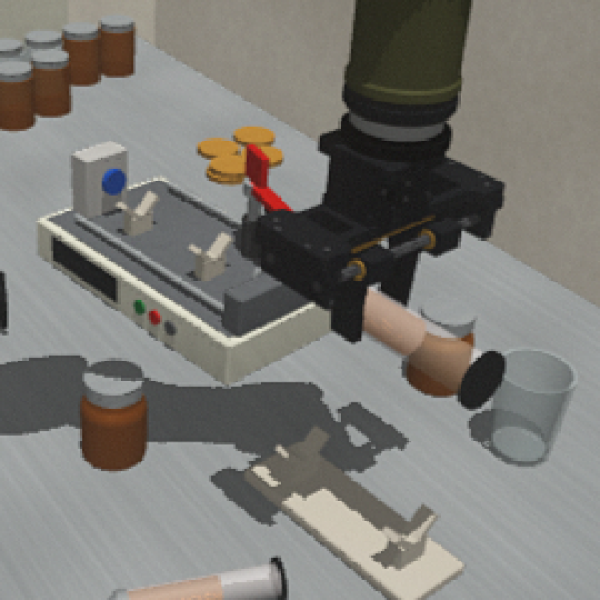

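```bash
python3 - <<'E'
from h import *
from plant import r
t=r.snapshot("side");d=np.array([-np.sin(.106),np.cos(.106),0])
for z in (0,-.005,-.01):
    for off in (.012,.015):
        print(z,off,(proj(t,np.array([.532,-.234,.210+z])-d*(off+.095))-[250,130])*600/270)
E
```

```text
0 0.012 [482.47554855 381.10304037]
0 0.015 [486.01678995 383.2664776 ]
-0.005 0.012 [481.21170927 386.96570298]
-0.005 0.015 [484.73710387 389.13752982]
-0.01 0.012 [479.95666935 392.78754735]
-0.01 0.015 [483.46635166 394.96759444]
```

Emit:
step_arm([
  [3,1,0,0,0,0,1],
  [5,1.4,0,0,0,0,1],
  [5.5,1.5,0,0,0,0,1],
  [5.5,1.5,0,0,0,0,1],
  [5.5,1.5,0,0,0,0,1],
  [5.5,1.5,0,0,0,0,1],
  [4.5,1.2,0,0,0,0,1],
  [3,0.8,0,0,0,-2.9,1],
])

```text
clock: 15.38
tool_pos: [0.5946, 0.1534, 0.2111]
eef_rot: [0.648, 0.762, -0.001, -0.001]
contact_force: [1.3, -1.3, -3.5]
opening: 0.375
finger_force: 49.9
```

Emit:
step_arm([
  [0,0,0,0,0,0,1],
  [0,0,0,0,0,0,1],
])

```text
clock: 15.62
tool_pos: [0.5948, 0.1483, 0.2117]
eef_rot: [0.65, 0.76, -0.001, -0.0]
contact_force: [0.5, -0.6, -3.2]
opening: 0.375
finger_force: 49.9
```

```bash
python3 - <<'E'
from h import *
from plant import r
go((*pw(0,12),.099),.157)
t=r.snapshot("side");s=r.snapshot("top")
np.savez("s3.npz",**t);np.savez("t3.npz",**s)
cv2.imwrite("pics/b3.png",np.hstack([cv2.resize(t["pixels"][130:310,250:430,::-1],(400,400),interpolation=3),cv2.resize(s["pixels"][100:280,140:320,::-1],(400,400),interpolation=3)]))
E
```

```text
t 15.62 pos [0.5948 0.1483 0.2117] F [ 0.5 -0.6 -3.2] open 0.375 ff 49.9 q [-0.33  0.72  0.01  1.65 -0.01  0.77 -0.16]
shift cm [ 0.12  0.17 11.27] turn deg [-0.14  0.09 -0.06]
```

View pics/b3.png

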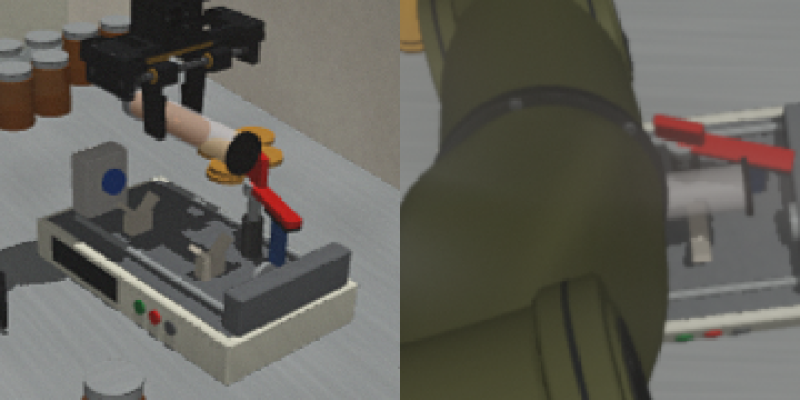

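The barrel is held level. Moving it down towards the cradle.

Emit:
step_arm([
  [0,0.2,1,0,0,0,1],
  [0,0,2,0,0,0,1],
  [0,0,2.5,0,0,0,1],
  [0,0,2,0,0,0,1],
  [0,0,1.2,0,0,0,1],
  [0,0,0.6,0,0,0,1],
  [0,0,0,0,0,0,1],
])

```text
clock: 16.6
tool_pos: [0.5975, 0.1501, 0.1197]
eef_rot: [0.649, 0.76, 0.0, 0.0]
contact_force: [-0.4, 0.4, -2.7]
opening: 0.372
finger_force: 49.9
```

```bash
python3 - <<'E'
from h import *
go((*pw(0,11),.099),.157)
E
```

```text
t 16.6 pos [0.5975 0.1501 0.1197] F [-0.4  0.4 -2.7] open 0.372 ff 49.9 q [-0.32  0.85  0.    1.71 -0.01  0.58 -0.16]
shift cm [-0.13 -0.15  2.07] turn deg [ 0.   -0.    0.01]
```

Emit:
step_arm([
  [-0.1,-0.15,0.7,0,0,0,1],
  [0,0,0.6,0,0,0,1],
  [0,0,0.4,0,0,0,1],
  [0,0,0,0,0,0,1],
])

```text
clock: 17.1
tool_pos: [0.5959, 0.149, 0.1024]
eef_rot: [0.649, 0.761, -0.0, -0.0]
contact_force: [-0.7, 0.6, -3.7]
opening: 0.374
finger_force: 49.9
```

```bash
python3 - <<'E'
from h import *
go((*pw(0,11),.098),.157)
E
```

```text
t 17.1 pos [0.5959 0.149  0.1024] F [-0.7  0.6 -3.7] open 0.374 ff 49.9 q [-0.32  0.88  0.    1.72 -0.01  0.55 -0.16]
shift cm [-0.05  0.04  0.44] turn deg [-0.04 -0.    0.03]
```

Emit:
step_arm([
  [0,0,0.1,0,0,0,1],
  [0,0,0.1,0,0,0,1],
  [0,0,0.1,0,0,0,1],
  [0,0,0,0,0,0,1],
])

```text
clock: 17.6
tool_pos: [0.596, 0.149, 0.0997]
eef_rot: [0.649, 0.761, -0.0, -0.0]
contact_force: [-0.1, 0.1, -3.3]
opening: 0.368
finger_force: 49.9
```

Emit:
step_arm([
  [0,0,0.1,0,0,0,1],
  [0,0,0,0,0,0,1],
])

```text
clock: 17.85
tool_pos: [0.5965, 0.1491, 0.0988]
eef_rot: [0.649, 0.761, 0.0, 0.0]
contact_force: [0.3, 1.2, -2.8]
opening: 0.377
finger_force: 49.9
```

Emit:
step_arm([
  [0,0,-0.15,0,0,0,1],
  [0.1,0,0,0,0,0,1],
  [0.1,0,0,0,0,0,1],
  [0.1,0,0,0,0,0,1],
  [0,0,0,0,0,0,1],
])

```text
clock: 18.48
tool_pos: [0.5956, 0.1522, 0.1002]
eef_rot: [0.649, 0.761, 0.0, -0.0]
contact_force: [-0.0, 1.9, -3.3]
opening: 0.373
finger_force: 49.9
```

Emit:
step_arm([
  [0.1,0,0,0,0,0,1],
  [0.1,0,0,0,0,0,1],
  [0,0,0,0,0,0,1],
])

```text
clock: 18.85
tool_pos: [0.5953, 0.1541, 0.1002]
eef_rot: [0.649, 0.761, 0.0, -0.0]
contact_force: [-0.7, 0.2, -2.7]
opening: 0.371
finger_force: 49.9
```

Emit:
step_arm([
  [0.1,0,0,0,0,0,1],
  [0.1,0,0,0,0,0,1],
  [0,0,0,0,0,0,1],
])

```text
clock: 19.23
tool_pos: [0.595, 0.1561, 0.1002]
eef_rot: [0.649, 0.761, 0.0, -0.0]
contact_force: [0.1, -0.7, -3.3]
opening: 0.375
finger_force: 49.9
```

Emit:
step_arm([
  [0.1,0,0,0,0,0,1],
  [0.1,0,0,0,0,0,1],
  [0,0,0,0,0,0,1],
])

```text
clock: 19.6
tool_pos: [0.5947, 0.1581, 0.1002]
eef_rot: [0.649, 0.761, 0.0, -0.0]
contact_force: [-1.0, -0.2, -3.1]
opening: 0.377
finger_force: 49.9
```

Emit:
step_arm([
  [0.1,0,0,0,0,0,1],
  [0.05,0,0,0,0,0,1],
  [0,0,0,0,0,0,1],
])

```text
clock: 19.98
tool_pos: [0.5945, 0.1592, 0.1002]
eef_rot: [0.649, 0.76, -0.0, 0.0]
contact_force: [0.0, -0.3, -2.8]
opening: 0.378
finger_force: 49.9
```

Emit:
step_arm([
  [0.1,0,0,0,0,0,1],
  [0.05,0,0,0,0,0,1],
  [0,0,0,0,0,0,1],
])

```text
clock: 20.35
tool_pos: [0.5943, 0.1603, 0.1002]
eef_rot: [0.649, 0.76, -0.0, 0.0]
contact_force: [-1.2, -1.7, -3.2]
opening: 0.371
finger_force: 49.9
```

Emit:
step_arm([
  [0.1,0,0,0,0,0,1],
  [0.05,0,0,0,0,0,1],
  [0,0,0,0,0,0,1],
])

```text
clock: 20.72
tool_pos: [0.594, 0.1616, 0.1002]
eef_rot: [0.649, 0.76, -0.0, 0.0]
contact_force: [1.1, -4.1, -2.9]
opening: 0.374
finger_force: 49.9
```

```bash
cat >> h.py <<'E'
def force(n=8):
    from plant import r
    F=[]
    for _ in range(n): r.snapshot("side");F.append(r.get_state()["contact_force"])
    F=np.array(F);d=np.array([-np.sin(PW),np.cos(PW),0]);st=r.get_state();p=st["tool_pos"]
    print("t",round(st["clock"],2),"mean F",np.round(F.mean(0),2),"sd",np.round(F.std(0),2),"along pump y",round(float(F.mean(0)@d),2),"pump xy",np.round(wp(p[0],p[1]),2),"z",round(p[2],4))
E
python3 -c "
from h import *
force()"
```

```text
t 21.12 mean F [ 0.89 -4.42 -2.73] sd [0.43 0.41 0.47] along pump y -4.5 pump xy [-0.12 24.69] z 0.1002
```

Emit:
step_arm([
  [0,0,0.1,0,0,0,1],
  [0,0,0.1,0,0,0,1],
  [0,0,0,0,0,0,1],
])

```text
clock: 21.5
tool_pos: [0.5944, 0.1623, 0.0988]
eef_rot: [0.649, 0.76, 0.0, 0.0]
contact_force: [-0.8, -5.8, 3.8]
opening: 0.377
finger_force: 50.0
```

```bash
python3 -c "
from h import *
force(6)"
```

```text
t 21.8 mean F [ 0.07 -5.18  3.18] sd [0.17 0.33 0.25] along pump y -5.12 pump xy [ 0.29 24.85] z 0.0988
```

Emit:
step_arm([
  [0,0,0,0,0,0,1],
  [0,0,0,0,0,0,1],
], force=10)

```text
clock: 22.05
tool_pos: [0.5944, 0.1624, 0.0987]
eef_rot: [0.649, 0.761, 0.0, 0.0]
contact_force: [-0.9, -4.9, 5.5]
opening: 0.382
finger_force: 10.0
```

```bash
python3 -c "
from h import *
force(5)"
```

```text
t 22.3 mean F [-0.15 -4.68  5.96] sd [0.31 0.41 0.49] along pump y -4.6 pump xy [ 0.25 25.01] z 0.0987
```

Emit:
step_arm([
  [0,0,0,0,0,0,-0.1],
  [0,0,0,0,0,0,-0.1],
  [0,0,0,0,0,0,-0.1],
  [0,0,0,0,0,0,-0.1],
])

```text
clock: 22.8
tool_pos: [0.5938, 0.1628, 0.0981]
eef_rot: [0.649, 0.761, 0.0, -0.0]
contact_force: [0.5, 0.2, -0.2]
opening: 0.553
finger_force: 0.0
```

```bash
python3 -c "
from h import *
force(4)"
```

```text
t 23.0 mean F [ 0.15 -0.14 -0.1 ] sd [0.64 0.23 0.21] along pump y -0.16 pump xy [-0.13 25.02] z 0.0982
```

Emit:
step_arm([
  [0,0,-1,0,0,0,-0.1],
  [0,0,-2,0,0,0,-0.1],
  [0,0,-3,0,0,0,-0.1],
  [0,0,-3,0,0,0,-0.1],
  [0,0,-3,0,0,0,-0.1],
  [0,0,0,0,0,9,-0.1],
  [0,0,0,0,0,9,-0.1],
  [0,0,0,0,0,0,-0.1],
])

```text
clock: 24.0
tool_pos: [0.594, 0.1625, 0.2189]
eef_rot: [0.76, 0.65, 0.0, 0.0]
contact_force: [0.2, 0.7, -1.1]
opening: 0.55
finger_force: 0.0
```

```bash
python3 - <<'E'
from h import *
from plant import r
go((.670,.0985,.166),-.164)
t=r.snapshot("side");np.savez("s4.npz",**t)
for oy in (8,9.5,11,12.5,14):
    print(oy,[np.round(proj(t,[*pw(0,oy+y),.095]),1) for y in (-95,)])
im=t["pixels"];hsv=cv2.cvtColor(im,cv2.COLOR_RGB2HSV)
c=im[200:270,280:370,::-1];cv2.imwrite("pics/b4.png",cv2.resize(c,(800,622),interpolation=3)[:600])
E
```

```text
t 24.0 pos [0.594  0.1625 0.2189] F [ 0.2  0.7 -1.1] open 0.55 ff 0.0 q [-0.4   0.72  0.11  1.64 -0.1   0.78 -0.41]
shift cm [-5.15  8.49  5.3 ] turn deg [ 0.04 -0.01  0.51]
8 [array([354.5, 242.8])]
9.5 [array([354. , 242.5])]
11 [array([353.6, 242.3])]
12.5 [array([353.1, 242. ])]
14 [array([352.7, 241.8])]
```

View pics/b4.png

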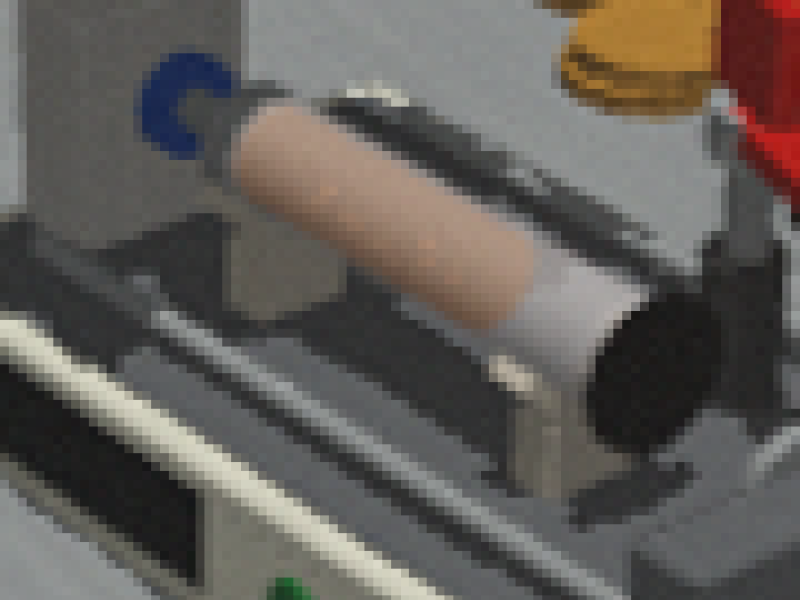

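The barrel lies in both V rests with its nose on the blue pad (205,115). Going back to the fin.

Emit:
step_arm([
  [-1.8,3,0,0,0,0.5,-0.1],
  [-1.8,3,0,0,0,0,-0.1],
  [-1.6,2.5,0,0,0,0,-0.1],
  [0,0,0,0,0,0,-0.1],
  [0,0,2,0,0,0,-0.1],
  [0,0,2,0,0,0,-0.1],
  [0,0,1.3,0,0,0,-0.1],
  [0,0,0,0,0,0,-0.1],
])

```text
clock: 25.05
tool_pos: [0.6683, 0.098, 0.1643]
eef_rot: [0.763, 0.647, -0.001, -0.001]
contact_force: [-0.4, 0.1, -0.2]
opening: 0.548
finger_force: 0.0
```

```bash
python3 - <<'E'
from h import *
go((.670,.0985,.1655),-.164)
E
```

```text
t 25.05 pos [0.6683 0.098  0.1643] F [-0.4  0.1 -0.2] open 0.548 ff 0.0 q [-0.26  0.86  0.09  1.48 -0.1   0.8  -0.3 ]
shift cm [ 0.08  0.16 -0.12] turn deg [-0.15  0.01  0.  ]
```

Emit:
step_arm([
  [0.1,0.15,0,0,0,0,1],
  [0,0,0,0,0,0,1],
  [0,0,0,0,0,0,1],
  [0,0,0,0,0,0,1],
  [0,0,0,0,0,0,1],
], force=45)

```text
clock: 25.68
tool_pos: [0.6703, 0.0983, 0.1655]
eef_rot: [0.763, 0.646, -0.0, -0.001]
contact_force: [-3.6, 1.0, 3.2]
opening: 0.112
finger_force: 45.0
```

Emit:
step_arm([
  [0,0,-0.2,0,0,0,1],
  [0,0,-0.2,0,0,0,1],
  [0,0,-0.2,0,0,0,1],
  [0,0,0,0,0,0,1],
])

```text
clock: 26.18
tool_pos: [0.6702, 0.0978, 0.1701]
eef_rot: [0.763, 0.646, -0.001, -0.001]
contact_force: [-0.2, -0.1, -14.6]
opening: 0.11
finger_force: 45.0
```

Emit:
step_arm([
  [0,0,0,0,0,5.5,1],
  [0,0,0,0,0,5.5,1],
  [0,0,0,0,0,5.5,1],
  [0,0,0,0,0,5.5,1],
  [0,0,0,0,0,5.5,1],
  [0,0,0,0,0,5.5,1],
  [0,0,0,0,0,5.5,1],
  [0,0,0,0,0,5.5,1],
])

```text
clock: 27.18
tool_pos: [0.6692, 0.0985, 0.17]
eef_rot: [0.95, 0.312, -0.002, -0.001]
contact_force: [-2.1, 0.2, -15.1]
opening: 0.107
finger_force: 45.0
```

Emit:
step_arm([
  [0,0,0,0,0,5.5,1],
  [0,0,0,0,0,5.5,1],
  [0,0,0,0,0,5.5,1],
  [0,0,0,0,0,5.5,1],
  [0,0,0,0,0,5.5,1],
  [0,0,0,0,0,0,1],
  [0,0,0,0,0,0,1],
])

```text
clock: 28.05
tool_pos: [0.6691, 0.0992, 0.1702]
eef_rot: [0.997, 0.08, -0.002, -0.001]
contact_force: [-5.1, 2.3, -15.1]
opening: 0.112
finger_force: 45.0
```

```bash
python3 - <<'E'
from h import *
go((.670,.0985,.150),.157-np.pi/2)
from plant import r
t=r.snapshot("top");np.savez("t5.npz",**t);s=r.snapshot("side");np.savez("s5.npz",**s)
for S in (t,s):
  h=cv2.cvtColor(S["pixels"],cv2.COLOR_RGB2HSV);m=((h[...,0]<6)|(h[...,0]>174))&(h[...,1]>170)&(h[...,2]>90)
  n,l,st,c=cv2.connectedComponentsWithStats(m.astype(np.uint8));i=1+st[1:,4].argmax();print(st[i],cv2.minAreaRect(np.argwhere(l==i)[:,::-1].astype(np.float32)))
E
```

```text
t 28.05 pos [0.6691 0.0992 0.1702] F [ -5.1   2.3 -15.1] open 0.112 ff 45.0 q [-0.43  0.9   0.44  1.48 -0.46  0.86 -1.25]
shift cm [0.09 0.09 2.02] turn deg [-0.14  0.26  0.16]
[266 191  10  21 153] ((270.66925048828125, 200.85386657714844), (20.46573257446289, 7.814188480377197), 82.87498474121094)
[334 211  30  15 181] ((348.4812316894531, 217.45175170898438), (6.886478900909424, 30.29015350341797), 68.74949645996094)
```

Emit:
step_arm([
  [0,0,0.2,0,0,0.2,1],
  [0,0,0.3,0,0,0,1],
  [0,0,0.3,0,0,0,1],
  [0,0,0.3,0,0,0,1],
  [0,0,0.2,0,0,0,1],
  [0,0,0.2,0,0,0,1],
  [0,0,0.1,0,0,0,1],
  [0,0,0,0,0,0,1],
])

```text
clock: 29.15
tool_pos: [0.6692, 0.0991, 0.155]
eef_rot: [0.997, 0.078, -0.002, -0.001]
contact_force: [-7.1, 1.7, -10.6]
opening: 0.111
finger_force: 45.0
```

Emit:
step_arm([
  [0,0,0.1,0,0,0,1],
  [0,0,0.1,0,0,0,1],
  [0,0,0.1,0,0,0,1],
  [0,0,0,0,0,0,1],
])

```text
clock: 29.65
tool_pos: [0.6692, 0.0992, 0.1521]
eef_rot: [0.997, 0.078, -0.002, -0.001]
contact_force: [-6.9, 1.9, -10.3]
opening: 0.109
finger_force: 45.0
```

Emit:
step_arm([
  [0,0,0.05,0,0,0,1],
  [0,0,0.05,0,0,0,1],
  [0,0,0.05,0,0,0,1],
  [0,0,0,0,0,0,1],
])

```text
clock: 30.15
tool_pos: [0.6694, 0.0992, 0.1513]
eef_rot: [0.997, 0.078, -0.002, -0.001]
contact_force: [-8.0, 2.5, -7.3]
opening: 0.11
finger_force: 45.0
```

Emit:
step_arm([
  [0,0,0.05,0,0,0,1],
  [0,0,0.05,0,0,0,1],
  [0,0,0,0,0,0,1],
])

```text
clock: 30.52
tool_pos: [0.6695, 0.0991, 0.151]
eef_rot: [0.997, 0.078, -0.002, -0.001]
contact_force: [-8.4, 1.5, -3.3]
opening: 0.111
finger_force: 45.0
```

Emit:
step_arm([
  [-0.05,0,0.05,0,0,0,1],
  [-0.05,0,0.03,0,0,0,1],
  [0,0,0,0,0,0,1],
  [0,0,0,0,0,0,1],
])

```text
clock: 31.02
tool_pos: [0.6695, 0.0991, 0.151]
eef_rot: [0.997, 0.078, -0.0, -0.001]
contact_force: [-7.6, 1.9, -1.0]
opening: 0.113
finger_force: 45.0
```

Emit:
step_arm([
  [-0.05,0,0.02,0,0,0,1],
  [-0.05,0,0,0,0,0,1],
  [0,0,0,0,0,0,1],
  [0,0,0,0,0,0,1],
])

```text
clock: 31.52
tool_pos: [0.6694, 0.0991, 0.1511]
eef_rot: [0.997, 0.078, 0.001, -0.001]
contact_force: [-5.6, 2.5, -0.9]
opening: 0.108
finger_force: 45.0
```

Emit:
step_arm([
  [-0.1,0,0,0,0,0,1],
  [-0.1,0,0,0,0,0,1],
  [0,0,0,0,0,0,1],
])

```text
clock: 31.9
tool_pos: [0.6692, 0.0989, 0.151]
eef_rot: [0.997, 0.078, 0.003, -0.001]
contact_force: [-2.7, 5.3, 3.0]
opening: 0.11
finger_force: 45.0
```

Emit:
step_arm([
  [0,0,0,0,0,0,1],
  [0,0,0,0,0,0,1],
], force=10)

```text
clock: 32.15
tool_pos: [0.6694, 0.099, 0.1509]
eef_rot: [0.997, 0.078, 0.003, -0.001]
contact_force: [-2.8, 5.9, 2.0]
opening: 0.107
finger_force: 10.0
```

Emit:
step_arm([
  [0,0,0,0,0,0,0.2],
  [0,0,0,0,0,0,0.2],
  [0,0,0,0,0,0,0.2],
  [0,0,0,0,0,0,0.2],
])

```text
clock: 32.65
tool_pos: [0.6674, 0.0968, 0.1488]
eef_rot: [0.997, 0.077, 0.0, 0.0]
contact_force: [-0.3, 0.8, -0.3]
opening: 0.399
finger_force: 0.0
```

Emit:
step_arm([
  [0,0,-1,0,0,0,0.2],
  [0,0,-3,0,0,0,0.2],
  [0,0,-4,0,0,0,0.2],
  [0,0,-4,0,0,0,0.2],
  [5,0,-1,0,0,0,0.2],
  [5,0,0,0,0,0,0.2],
  [0,0,0,0,0,0,0.2],
])

```text
clock: 33.52
tool_pos: [0.7682, 0.1131, 0.2776]
eef_rot: [0.997, 0.078, 0.001, 0.0]
contact_force: [-0.3, -0.6, -1.7]
opening: 0.404
finger_force: 0.0
```

```bash
python3 - <<'E'
from h import *
go((.670,.0985,.150),.157-np.pi/2)
from plant import r
t=r.snapshot("top");np.savez("t5.npz",**t);s=r.snapshot("side");np.savez("s5.npz",**s)
cv2.imwrite("pics/end.png",np.hstack([cv2.resize(s["pixels"][160:310,255:405,::-1],(400,400),interpolation=3),cv2.resize(t["pixels"][130:270,150:345,::-1],(400,400),interpolation=3)]))
E
```

```text
t 33.52 pos [0.7682 0.1131 0.2776] F [-0.3 -0.6 -1.7] open 0.404 ff 0.0 q [-0.38  0.96  0.5   0.98 -0.42  1.29 -1.37]
shift cm [-9.94 -0.09 12.74] turn deg [ 0.06 -0.09 -0.08]
```

View pics/end.png

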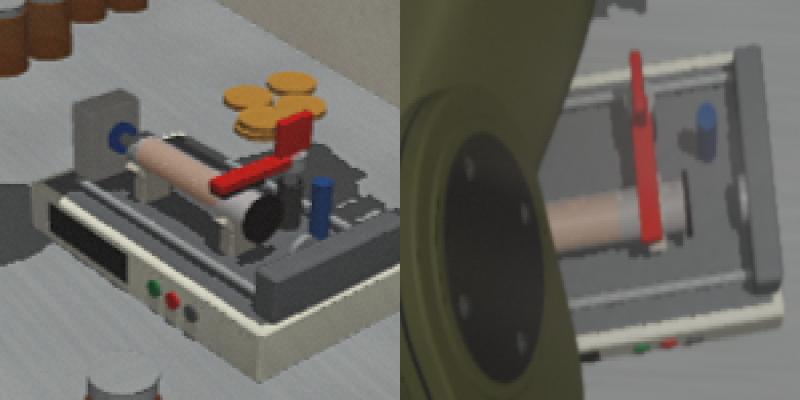

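The bar lies square across the seated barrel, the nose is on the blue pad (122,137 left), and the gripper is clear. The jars and the beaker were never approached. Handing in.

```bash
python3 -c "
from plant import r
print(r.finish_job())"
```

```text
the job is handed in; nothing more can be done
None
```

The job is handed in at about 34 s on the clock. The barrel lies in the cradle, its nose pressed on the seal with about 4.6 N just before I let go (not re-measured after). The bar was lowered under control and released square across it, and the gripper, jars and beaker are clear.

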